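Fit a bayonet lamp module and hold it home

TASK

Take the new lamp module with the orange wing out of its blue holder and fit it into the socket of the white microscope lamp house: lower its two lugs down the two slots, push down against the spring and give it a quarter turn clockwise (seen from above). Finish while still gripping the module and pressing it fully down, with its flange flush on the socket rim, so that a colleague can tighten the clamp screw: do not let go. Leave everything else on the bench where it is.

Things in the scene. Friction and masses are not known exactly. Their poses are not given: they have to be found in the camera images.
- new_module: New lamp module, loose, 0.14 to 0.28 kg, upright in the holder. Origin: centre of its cap's underside; z up its axis; x along lugs and wing. Heights: cap 28 mm in diameter 0-22 mm; two opposite lugs at +x and -x, 6 mm wide, reaching 19 mm from the axis, 5-10 mm; flange 52 mm in diameter 22-27 mm; heat sink 47 mm in diameter 27-40 mm; orange wing 40-75 mm. A half turn gives the same part.
- wing (a point): Centre of the new module's orange wing, a flat upright grip bar 56 mm long (along x, in line with the lugs), 16 mm thick (y) and 35 mm high, on top of the module; 57.5 mm above the module's origin, axes as the module's. Grip it across its 16 mm, from above.
- flange (a point): Point on the new module's axis on the underside of its flange, 22 mm above the module's origin; axes as the module's.
- lug (a point): Outer end of the new module's +x lug, 19 mm from its axis and 7.5 mm above its origin; axes as the module's.
- lamp_house: White microscope lamp house, fixed: box 130 x 110 mm, 34 mm high, with a black round boss 57 mm in diameter in its middle that holds the socket; the boss's rim stands 72 mm above the table. Origin: centre of the underside, below the socket; axes as the socket's. Red stripes on its top, at +x and -x of the boss, point along the slots; a dark cable stub leaves its +x side.
- socket (a point): Centre of the socket's mouth, at rim height. z up; x through the two slots (white marks beside them). Bore 31 mm in diameter; slots 9 mm wide, reaching 20.5 mm from the axis, cut through a lip 8 mm deep. Below the lip the lugs turn clockwise by some 92 degrees to a stop (anticlockwise is blocked), only with the flange within 4 mm of the rim. Fully home: flange on rim. Let go, it springs up 4 mm.
- spring_plate (a joint): Sprung contact plate in the socket, 26 mm in diameter; its joint is how far it is pressed down in m: 0 free, with its top 10 mm below the rim, and 0.012 with the module fully home. It pushes up with 3 N at 0, rising to about 8 N at 0.012.
- holder: Blue holder block, fixed, 100 x 100 x 18 mm, origin at the centre of its underside; a round recess 43 mm in diameter and 12 mm deep in its middle, in which the new module stands, its origin 6 mm above the table.
- old_module: Worn-out module, loose: same shape and size as the new one, but with a black wing, dark heat sink and brass cap. Stands on the table; leave alone. Origin: centre of underside.
- petri_dish: Closed petri dish, loose, 64 mm in diameter, 16 mm high; leave alone. Origin: centre of underside.
- slide_box: Closed wooden slide box, loose, 100 x 190 x 38 mm; leave alone. Origin: centre of underside.
- stain_bottle: Amber bottle with black cap, loose, 40 mm in diameter, 85 mm high; leave alone. Origin: centre of underside.
- specimen_jar: Green glass jar with white cap, loose, 68 mm in diameter, 90 mm high; leave alone. Origin: centre of underside.
- pen: Purple pen lying on the table, loose, 140 mm long along its x, 10 mm thick; leave alone. Origin: middle of its underside.
- spare_carton: Closed cardboard carton, loose, 70 x 70 x 90 mm; leave alone. Origin: centre of underside.
Not all that is in view belongs to the job. Of the things like the holder, leave any that is brown; of the rest the smaller one is meant.

How it is judged (in metres and radians):
On the way, in this order (a step that is already met when the one before it is completed fails the run):
1. the new module is lifted out of its holder in the gripper (z of new_module in the frame of holder above 0.03 m and contact force between the fingers and new_module above 2 N), for 0.1 s.
2. its lugs are down the slots and the spring is being pressed, before any turn (horizontal distance between flange and socket below 0.004 m and angle between new_module's own z axis and vertical below 0.1 rad and z of flange in the frame of socket below 0.01 m and value of joint spring_plate above 0.0015 m and angle between the x axis of new_module and the x axis of socket, either way round below 0.35 rad), for 0.05 s.
At the end, for the whole second after the job is handed in: New module in the socket, upright (0.1 rad), centred (4 mm), turned a quarter turn clockwise (within 0.3 rad), flange within 2.5 mm of the rim, spring plate pressed over 9 mm, at rest, still gripped with over 3 N. Let go, it springs up 4 mm and fails (horizontal distance between flange and socket below 0.004 m and angle between new_module's own z axis and vertical below 0.1 rad and z of flange in the frame of socket below 0.0025 m and value of joint spring_plate above 0.009 m and angle between the x axis of new_module and the y axis of socket, either way round below 0.3 rad and contact force between the fingers and new_module above 3 N and linear speed of new_module below 0.02 m/s); the arm keeps its last pose, push and grip.
It fails at once if the module is forced round anticlockwise in the socket (z of flange in the frame of socket below 0.006 m and horizontal distance between flange and socket below 0.01 m and ((x of lug in the frame of socket above 0.006 m and y of lug in the frame of socket above 0.006 m) or (x of lug in the frame of socket below -0.006 m and y of lug in the frame of socket below -0.006 m))).
It fails at once if the old module is moved by more than 30 mm or tipped (distance of old_module from where it was at the start of the episode above 0.03 m or angle between old_module's own z axis and vertical above 0.4 rad).
It fails at once if another loose thing on the bench is moved by more than 30 mm (distance of any of petri_dish, slide_box, stain_bottle, specimen_jar, pen, spare_carton from where it was at the start of the episode above 0.03 m).
It fails at once if the bottle, jar or carton is tipped (angle between any of stain_bottle, specimen_jar, spare_carton's own z axis and vertical above 0.4 rad).
It also fails if it takes over 45 s, if anything falls off the work surface, if the arm or the gripper's body presses on something with over 40 N, if the wrist force passes 120 N, or if a joint passes its speed limit or range.

ROBOT

A 6-joint arm with a two-finger parallel gripper is mounted at the origin on the work surface. World frame = base frame: x ahead of the robot, y to its left, z up, the work surface at z = 0. Lengths are in m, angles in degrees, forces in N, time in s.
With the tool pointing down it reaches from about 0.4 to 0.825 m from the base axis. Payload 7 kg.
Tool frame: the origin (TCP) lies between the finger pads; the fingertips stand 11 mm ahead of it and the grasp point (between the pads) lies 8 mm behind it; z points along the fingers, y is the direction in which the jaws open and shut (so a half turn about z gives the same grasp; the last joint's range is limited). The gripper opens to 88 mm and grips with 3 to 60 N. Pads are 19 mm wide; open, the fingers measure 130 mm over their backs; the gripper's body (78 mm by 193 mm) begins 47 mm behind the grasp point.
Start: joints at [-47.206, 20.546, 0.682, 0, -70.136, -16.507], TCP at [0.299, -0.605, 0.238] pointing down, gripper open.
Joint ranges: [-176.03, 176.03], [-82.01, 121.73], [-58.28, 71.71], [-173.87, 95.51], [-174.79, -0.11], [-173.66, 173.66]. Speed limits (degrees/s): [136.94, 136.94, 172.46, 180, 180, 180].

INTERFACE

Orientations are given as [roll, pitch, yaw] about the fixed x, y, z axes, in that order (R = Rz(yaw) Ry(pitch) Rx(roll)).
In Python, from plant import r gives the robot as it stands.
- The arm moves only by the shell command python3 -m inch 'ROWS' [OPENING] [FORCE]. ROWS is JSON, a list of rows, each an object of numbers: "x", "y", "z": the shift along the tool's x, y, z as a fraction of full scale; "yaw": the turn about the tool's z as a fraction of full scale. In form: [{"x": .., "y": .., "z": .., "yaw": ..}, ...]. A call has 1 to 5 rows; each row shifts and turns the pose as measured when the row begins, along the tool's axes as they then stand; what a row does not reach is not made up. Full scale, the value 1, is 0.025 m for a shift and 4 degrees for a turn. A row lasts 1/12 s, in which the tool goes at most 41.7 mm and 7.16 degrees, less where a joint would pass 70% of its speed; a pose out of reach is approached as far as the arm can. A call with a number of a shift or a turn outside -1 to 1 is refused whole. A call with a gripper value outside its range is refused whole. OPENING is the opening, from -1 (shut) to 1 (fully open), set as the call begins (- or left out, the last holds). The fingers move at their own pace and stop on an object; FORCE is the grip in N (left out, the last holds). Time passes only in rows, so rows that do not move let the fingers close. It gives the time, the measured TCP pose, the force and the opening at its end, in the units of the state.
- r.get_state(): the state, without advancing time (a new reading comes with each control period).
- r.capture(name): name is "scene" or "top" or "wrist"; returns (picture, depth): 420x560x3 uint8, red, green, blue; 420x560 float32, m along the optical axis (not along the pixel's ray), 0 where there is no reading.
- r.camera_info(name): a dict with "mtx" (3x3 intrinsics, pixels), "k1" (the pictures are not rectified: a ray, as slopes to the right and down, at radius r is drawn at 1 + k1 r^2 times it, then the intrinsics apply), "pose" (4x4, takes a point from camera to world coordinates). Camera axes: x right, y down, z forward; pixel columns grow to the right and rows downward; lengths in m; the calibration is good to about 2 mm. A picture is of the moment at which its call begins: read the wrist's pose just before it. camera_info takes no time and is no camera call; for the wrist camera it gives the pose at the moment of the call.
- r.close_job(): hands the job in, once; it reports no verdict.
The state is a dict: "time_s": time; "joints": joint angles; "qd": joint speeds; "joint_torque": joint torques, N m; "tcp_pos": TCP position; "eef_rot": TCP orientation; "contact_force": force on the tool from outside, world axes, zero at the start; "moment": the same for the moment, N m; "gripper_width": finger opening in m.
Only numpy, scipy, OpenCV 4.12 (cv2) and the standard library are available. Lean on these libraries where they do the work, as an engineer would, in place of code of your own. Each camera call takes 0.05 s, during which the arm holds its last target. There are 200 camera calls.

## Working session

There is one attempt and no reset: what is moved stays moved. The work goes in short steps, Python scripts to look and compute and a shell command to move; the robot and the scene stay as the last step left them, time stands still between calls to the robot, and variables do not carry over. Pictures are saved under pics/ and viewed, about 8 in all and at most 12, crops included, and the job is handed in when it is done.

```bash
mkdir -p pics; ls
cat > h.py <<'E'
import numpy as np, cv2
from plant import r
def cap(n,fn):
    info=r.camera_info(n); p,d=r.capture(n)
    cv2.imwrite(f'pics/{fn}.png',p[:,:,::-1]); np.savez(f'pics/{fn}.npz',p=p,d=d,mtx=info['mtx'],k1=info['k1'],pose=info['pose'])
    return p,d
def load(fn): return np.load(f'pics/{fn}.npz')
def ray(L,u,v):
    m=L['mtx']; k=float(L['k1']); a=np.array([(u-m[0,2])/m[0,0],(v-m[1,2])/m[1,1]]); s=a.copy()
    for _ in range(20): s=a/(1+k*(s@s))
    return np.array([s[0],s[1],1.])
def pt(L,u,v,z=None):
    """world point by depth, or on plane z"""
    c=ray(L,u,v);P=L['pose'];w=P[:3,:3]@c;o=P[:3,3]
    t=L['d'][int(round(v)),int(round(u))] if z is None else (z-o[2])/w[2]
    return o+t*w
E
python3 - <<'E'
from h import *
cap('top','top1');cap('scene','sc1')
a=cv2.imread('pics/top1.png');b=cv2.imread('pics/sc1.png')
print(r.get_state(), r.camera_info('top'))
E
```

```text
pics
{'time_s': 0.1, 'joints': array([-4.72051634e+01,  2.05880072e+01,  6.38806659e-01, -1.77082764e-02,
       -7.01352571e+01, -1.65067481e+01]), 'qd': array([ 0.03998693, -0.06890956,  0.1072767 ,  0.11219091,  0.03271987,
       -0.07475131]), 'joint_torque': array([-1.08734392e-03, -5.84158301e+01,  2.93753278e+01,  7.01552019e+00,
        1.02058821e-02, -8.90263027e-05]), 'tcp_pos': array([ 0.29873713, -0.60482625,  0.23670717]), 'eef_rot': array([ 1.79914293e+02, -8.03736721e-03, -1.53717935e+02]), 'contact_force': array([ 0.32173804, -0.25427792,  0.10004327]), 'moment': array([ 0.03544402, -0.02603373, -0.01222519]), 'gripper_width': 0.08756227480135538} {'mtx': array([[385.47397604,   0.        , 278.33150514],
       [  0.        , 385.47397604, 205.25782466],
       [  0.        ,   0.        ,   1.        ]]), 'k1': -0.06177038509391088, 'pose': array([[-0.0094299 , -0.99177891,  0.1276153 ,  0.41792073],
       [-0.99986786,  0.00766196, -0.01433749,  0.00582814],
       [ 0.01324184, -0.12773364, -0.99172011,  0.98304083],
       [ 0.        ,  0.        ,  0.        ,  1.        ]])}
```

View pics/top1.png

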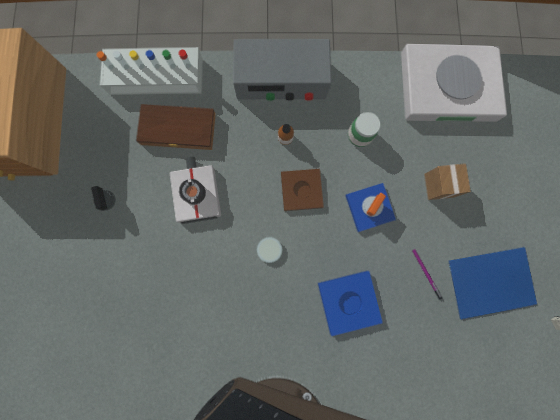

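View pics/sc1.png

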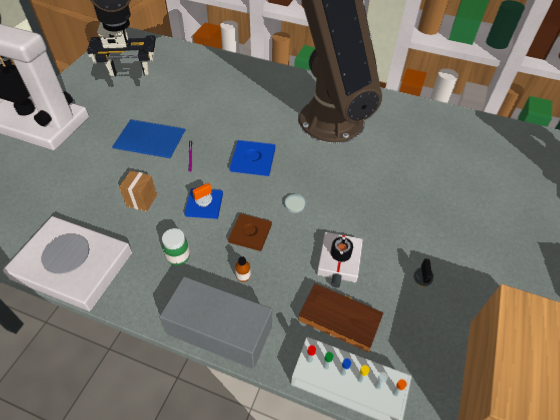

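Candidates. Holder: blue (371,208) with the orange-winged module, larger empty blue block (350,303), and a brown block (302,190), which is out. Module: orange wing at (376,205) versus the black old module at (101,198). I choose (371,208). The lamp house is at (194,193), with its cable stub at (191,162). I'll check these in one close crop.

Run:
```python
from h import *
a=cv2.imread('pics/top1.png')
f=lambda x0,y0:cv2.resize(a[y0:y0+80,x0:x0+66],None,fx=6,fy=6,interpolation=cv2.INTER_CUBIC)
cv2.imwrite('pics/crop1.png',np.hstack([f(340,170),f(162,150)]))
L=load('top1')
print('wing',pt(L,376,205,.081),pt(L,376,205)); print('sock',pt(L,192,191,.072)); print('cable',pt(L,191,162,.02))
for u,v in [(371,208),(101,198),(270,250),(176,127),(286,131),(365,127),(427,275),(448,182)]: print(u,v,pt(L,u,v))
```

```text
wing [ 0.5328201  -0.23942667  0.081     ] [ 0.53264996 -0.23906351  0.0823357 ]
sock [0.57118089 0.19911569 0.072     ]
cable [0.65516126 0.21431363 0.02      ]
371 208 [ 0.5258809  -0.2274392   0.07977373]
101 198 [0.55722344 0.42275909 0.06433673]
270 250 [0.43004801 0.01370099 0.01424621]
176 127 [0.74240607 0.25087174 0.03840126]
286 131 [ 0.71417368 -0.02738403  0.08499003]
365 127 [ 0.72196847 -0.21850966  0.09067288]
427 275 [ 0.36241142 -0.38268372  0.00950454]
448 182 [ 0.58603721 -0.41487566  0.08949858]
```

View pics/crop1.png

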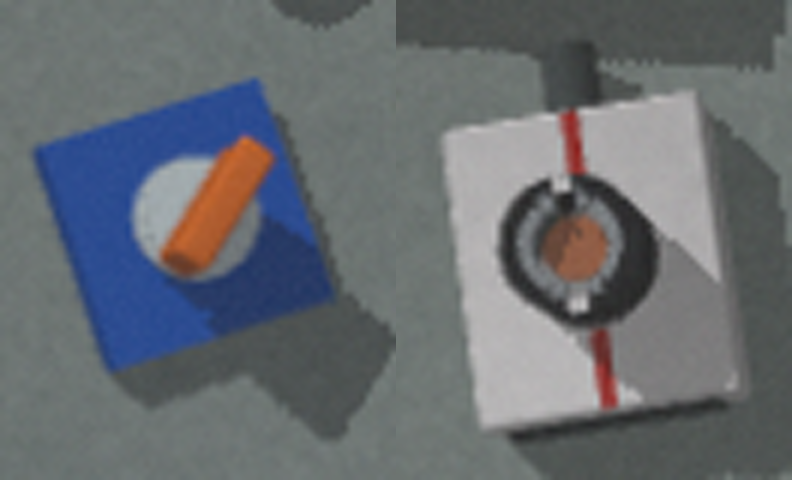

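```bash
cat >> h.py <<'E'
from scipy.spatial.transform import Rotation as Ro
def go(x,y,z,yaw=None):
    s=r.get_state();R=Ro.from_euler('xyz',s['eef_rot'],degrees=True)
    d=R.inv().apply(np.array([x,y,z])-s['tcp_pos'])/.025
    t=0 if yaw is None else -((yaw-s['eef_rot'][2]+180)%360-180)/4
    print('t',round(s['time_s'],2),'pos',s['tcp_pos'].round(4),'rot',s['eef_rot'].round(1),'units xyz',d.round(2),'yaw',round(t,2),'j6',s['joints'][5].round(1),'F',s['contact_force'].round(1),'w',round(s['gripper_width'],4))
E
python3 - <<'E'
from h import *
L=load('top1')
a,b=pt(L,382.5,194.7,.081),pt(L,371.3,213,.081);print('wing yaw',np.degrees(np.arctan2(*(a-b)[1::-1])),(a+b)/2)
a,b=pt(L,191,168.7,.034),pt(L,197.7,217.5,.034);print('sock yaw',np.degrees(np.arctan2(*(a-b)[1::-1])),(a+b)/2)
go(.533,-.24,.24,-31)
E
```

```text
wing yaw -33.40840186530957 [ 0.53564298 -0.24177417  0.081     ]
sock yaw 8.815356775447452 [0.5727558  0.20132907 0.034     ]
t 0.1 pos [ 0.2987 -0.6048  0.2367] rot [ 179.9   -0.  -153.7] units xyz [-14.86   8.94  -0.12] yaw -30.68 j6 -16.5 F [ 0.3 -0.3  0.1] w 0.0876
```

```bash
for i in 1; do python3 -m inch '[{"x":-0.8,"y":0.48},{"x":-0.8,"y":0.48},{"x":-0.8,"y":0.48},{"x":-0.8,"y":0.48},{"x":-0.8,"y":0.48}]' 1
python3 -m inch '[{"x":-0.8,"y":0.48},{"x":-0.8,"y":0.48},{"x":-0.8,"y":0.48},{"x":-0.8,"y":0.48},{"x":-0.8,"y":0.48}]'
python3 -m inch '[{"x":-0.8,"y":0.48},{"x":-0.8,"y":0.48},{"x":-0.8,"y":0.48},{"x":-0.8,"y":0.48},{"x":-0.8,"y":0.48}]'
python3 -m inch '[{"yaw":-1},{"yaw":-1},{"yaw":-1},{"yaw":-1},{"yaw":-1}]'
done; python3 -c "
from h import *
go(.533,-.24,.24,-32)"
```

```text
t 0.1 pos [ 0.2987 -0.6048  0.2367] rot [ 179.9   -0.  -153.7] units xyz [-14.86   8.94  -0.12] yaw -30.43 j6 -16.5 F [ 0.3 -0.3  0.1] w 0.0876validation failed for argument at $[0]...
validation failed for argument at $[0]...
validation failed for argument at $[0]...
validation failed for argument at $[0]...
```

Every key seems to be required in each row.

```bash
python3 -m inch '[{"x":-0.8,"y":0.48,"z":0,"yaw":0},{"x":-0.8,"y":0.48,"z":0,"yaw":0},{"x":-0.8,"y":0.48,"z":0,"yaw":0},{"x":-0.8,"y":0.48,"z":0,"yaw":0},{"x":-0.8,"y":0.48,"z":0,"yaw":0}]' 1
python3 -c "
from h import *
go(.533,-.24,.24,-32)"
```

```text
time_s: 0.52
tcp_pos: [0.3602, -0.5057, 0.2327]
eef_rot: [179.6, -0.1, -154.1]
contact_force: [0.2, -0.7, -1.0]
gripper_width: 0.0875
t 0.52 pos [ 0.3602 -0.5057  0.2327] rot [ 1.796e+02 -1.000e-01 -1.541e+02] units xyz [-10.86   6.55  -0.27] yaw -30.53 j6 -27.5 F [ 0.2 -0.7 -1. ] w 0.0875
```

```bash
python3 -m inch '[{"x":-0.8,"y":0.48,"z":0,"yaw":0},{"x":-0.8,"y":0.48,"z":-0.05,"yaw":0},{"x":-0.8,"y":0.48,"z":-0.05,"yaw":0},{"x":-0.8,"y":0.48,"z":-0.05,"yaw":0},{"x":-0.8,"y":0.48,"z":-0.05,"yaw":0}]'
python3 -m inch '[{"x":-0.8,"y":0.48,"z":-0.05,"yaw":0},{"x":-0.8,"y":0.48,"z":-0.05,"yaw":0},{"x":-0.8,"y":0.48,"z":-0.05,"yaw":0},{"x":-0.8,"y":0.48,"z":-0.05,"yaw":0},{"x":-0.8,"y":0.48,"z":-0.05,"yaw":0}]'
python3 -m inch '[{"x":0,"y":0,"z":0,"yaw":-1},{"x":0,"y":0,"z":0,"yaw":-1},{"x":0,"y":0,"z":0,"yaw":-1},{"x":0,"y":0,"z":0,"yaw":-1},{"x":0,"y":0,"z":0,"yaw":-1}]'
python3 -m inch '[{"x":0,"y":0,"z":0,"yaw":-1},{"x":0,"y":0,"z":0,"yaw":-1},{"x":0,"y":0,"z":0,"yaw":-1},{"x":0,"y":0,"z":0,"yaw":-1},{"x":0,"y":0,"z":0,"yaw":-1}]'
python3 -c "
from h import *
go(.533,-.24,.24,-32);print(r.get_state()['joints'])"
```

```text
time_s: 0.93
tcp_pos: [0.4252, -0.402, 0.2355]
eef_rot: [179.3, -0.3, -154.2]
contact_force: [1.0, 0.0, 0.6]
gripper_width: 0.0875
time_s: 1.35
tcp_pos: [0.4907, -0.2983, 0.2407]
eef_rot: [179.1, -0.4, -154.2]
contact_force: [0.1, -0.2, 0.0]
gripper_width: 0.088
time_s: 1.77
tcp_pos: [0.493, -0.2926, 0.2391]
eef_rot: [178.9, -0.0, -133.1]
contact_force: [0.5, -1.3, 0.5]
gripper_width: 0.0873
time_s: 2.18
tcp_pos: [0.4919, -0.2917, 0.237]
eef_rot: [178.7, 0.4, -112.1]
contact_force: [0.0, 0.4, -0.4]
gripper_width: 0.0876
t 2.18 pos [ 0.4919 -0.2917  0.237 ] rot [ 178.7    0.4 -112.1] units xyz [-2.53 -0.75 -0.12] yaw -20.02 j6 -10.3 F [ 0.   0.4 -0.4] w 0.0876
[-11.47439826  11.7060539  -11.39830393  -0.64129235 -68.07607164
 -10.33917919]
```

```bash
python3 -m inch '[{"x":0,"y":0,"z":0,"yaw":-1},{"x":0,"y":0,"z":0,"yaw":-1},{"x":0,"y":0,"z":0,"yaw":-1},{"x":0,"y":0,"z":0,"yaw":-1},{"x":0,"y":0,"z":0,"yaw":-1}]'
python3 -m inch '[{"x":0,"y":0,"z":0,"yaw":-1},{"x":0,"y":0,"z":0,"yaw":-1},{"x":0,"y":0,"z":0,"yaw":-1},{"x":0,"y":0,"z":0,"yaw":-1},{"x":0,"y":0,"z":0,"yaw":-1}]'
python3 -m inch '[{"x":0,"y":0,"z":0,"yaw":-1},{"x":0,"y":0,"z":0,"yaw":-1},{"x":0,"y":0,"z":0,"yaw":-1},{"x":0,"y":0,"z":0,"yaw":-1},{"x":0,"y":0,"z":0,"yaw":-1}]' >/dev/null
python3 -m inch '[{"x":0,"y":0,"z":0,"yaw":-1},{"x":0,"y":0,"z":0,"yaw":-1},{"x":0,"y":0,"z":0,"yaw":-1},{"x":0,"y":0,"z":0,"yaw":0},{"x":0,"y":0,"z":0,"yaw":0}]'
python3 -c "
from h import *
go(.533,-.24,.24,-32);i=r.camera_info('wrist');print(i['pose'].round(3),i['mtx'])
cap('wrist','w1');go(.533,-.24,.24,-32)"
```

```text
time_s: 2.6
tcp_pos: [0.4906, -0.291, 0.2349]
eef_rot: [178.7, 0.9, -91.1]
contact_force: [0.2, 0.1, -0.1]
gripper_width: 0.0875
time_s: 3.02
tcp_pos: [0.4892, -0.2903, 0.2328]
eef_rot: [179.0, 1.5, -70.0]
contact_force: [-0.6, 0.3, -0.4]
gripper_width: 0.0875
time_s: 3.85
tcp_pos: [0.4866, -0.2891, 0.2287]
eef_rot: [179.9, 2.3, -36.3]
contact_force: [0.7, -0.1, -0.2]
gripper_width: 0.0875
t 3.85 pos [ 0.4866 -0.2891  0.2287] rot [179.9   2.3 -36.3] units xyz [ 0.31 -2.68 -0.47] yaw -1.08 j6 65.5 F [ 0.7 -0.1 -0.2] w 0.0875
[[-0.593 -0.756 -0.279  0.559]
 [-0.805  0.557  0.203 -0.342]
 [ 0.002  0.345 -0.939  0.372]
 [ 0.     0.     0.     1.   ]] [[335.95836995   0.         275.29862219]
 [  0.         335.95836995 211.23886611]
 [  0.           0.           1.        ]]
t 3.9 pos [ 0.4866 -0.2891  0.2287] rot [179.9   2.3 -36.3] units xyz [ 0.31 -2.68 -0.47] yaw -1.08 j6 65.5 F [ 0.3 -0.3  0.6] w 0.0878
```

View pics/w1.png

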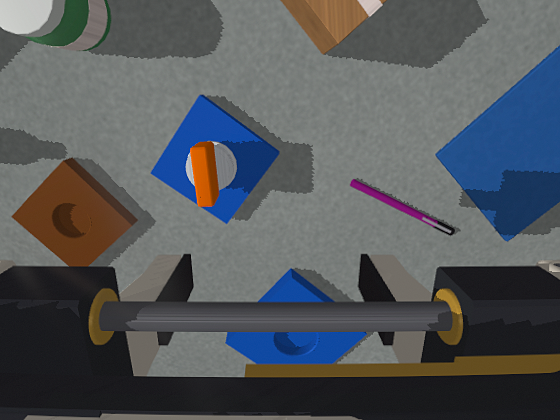

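Left of centre in the wrist view, the orange wing (205,175) stands on the white heat sink in the small blue holder. The brown block (75,215) and larger blue block (295,335) are empty, and the pen is at (400,207). I'll fit the wing top from colour and depth.

```bash
cat >> h.py <<'E'
def cloud(L):
    d=L['d'];v,u=np.nonzero(d>0);m=L['mtx']
    a=cv2.undistortPoints(np.stack([u,v],1).astype(np.float64)[:,None],m,np.array([float(L['k1']),0,0,0]))[:,0]
    c=np.c_[a,np.ones(len(a))]*d[v,u][:,None];P=L['pose']
    return c@P[:3,:3].T+P[:3,3],L['p'][v,u].astype(int),u,v
def wing(fn):
    L=load(fn);X,C,u,v=cloud(L)
    m=(C[:,0]>150)&(C[:,0]-C[:,2]>110)&(C[:,0]-C[:,1]>60)&(X[:,2]>.04)
    z=X[m,2];top=np.percentile(z,95);k=X[m][z>top-.004]
    (cx,cy),wh,an=cv2.minAreaRect(k[:,:2].astype(np.float32))
    q=k[:,:2]-k[:,:2].mean(0);e=np.linalg.svd(q,full_matrices=False)[2][0]
    print('wing',m.sum(),len(k),'ztop',top,'c',cx,cy,'size',wh,'mean',k[:,:2].mean(0),'yaw',np.degrees(np.arctan2(e[1],e[0])))
E
python3 -c "
from h import *
wing('w1')
go(.533,-.24,.24,-32)"
```

```text
wing 922 905 ztop 0.0815319558010673 c 0.5379199981689453 -0.24388116598129272 size (0.01436783280223608, 0.05439676344394684) mean [ 0.53872988 -0.24489098] yaw 146.7156647540527
t 3.9 pos [ 0.4866 -0.2891  0.2287] rot [179.9   2.3 -36.3] units xyz [ 0.31 -2.68 -0.47] yaw -1.08 j6 65.5 F [ 0.3 -0.3  0.6] w 0.0878
```

```bash
python3 -c "
from h import *
go(.538,-.244,.064,-33.3)"
```

```text
t 3.9 pos [ 0.4866 -0.2891  0.2287] rot [179.9   2.3 -36.3] units xyz [ 0.85 -2.69  6.55] yaw -0.76 j6 65.5 F [ 0.3 -0.3  0.6] w 0.0878
```

```bash
python3 -m inch '[{"x":0.3,"y":-0.9,"z":0.4,"yaw":-0.4},{"x":0.3,"y":-0.9,"z":0.6,"yaw":-0.3},{"x":0.3,"y":-0.9,"z":0.6,"yaw":0},{"x":0.05,"y":0,"z":1,"yaw":0},{"x":0.05,"y":0,"z":0.5,"yaw":0}]'
python3 -c "
from h import *
go(.538,-.244,.064,-33.3)"
```

```text
time_s: 4.32
tcp_pos: [0.5475, -0.2459, 0.1518]
eef_rot: [-179.9, 1.8, -34.1]
contact_force: [-1.8, 0.4, -0.4]
gripper_width: 0.0878
t 4.32 pos [ 0.5475 -0.2459  0.1518] rot [-179.9    1.8  -34.1] units xyz [-0.25  0.16  3.52] yaw -0.21 j6 62.6 F [-1.8  0.4 -0.4] w 0.0878
```

```bash
python3 -m inch '[{"x":-0.15,"y":0.15,"z":0.9,"yaw":-0.2},{"x":-0.1,"y":0,"z":0.9,"yaw":0},{"x":-0.03,"y":0,"z":0.8,"yaw":0}]'
python3 -c "
from h import *
go(.538,-.244,.064,-33.3)"
```

```text
time_s: 4.57
tcp_pos: [0.5401, -0.2435, 0.0855]
eef_rot: [-179.8, 1.6, -33.6]
contact_force: [-0.1, 0.3, 0.5]
gripper_width: 0.0879
t 4.57 pos [ 0.5401 -0.2435  0.0855] rot [-179.8    1.6  -33.6] units xyz [-0.03  0.06  0.86] yaw -0.07 j6 63.2 F [-0.1  0.3  0.5] w 0.0879
```

```bash
python3 -m inch '[{"x":-0.05,"y":0.05,"z":0.65,"yaw":-0.07},{"x":-0.05,"y":0,"z":0.1,"yaw":0}]'
python3 -m inch '[{"x":0,"y":0,"z":-0.02,"yaw":0},{"x":0,"y":0,"z":-0.02,"yaw":0},{"x":0,"y":0,"z":-0.02,"yaw":0},{"x":0,"y":0,"z":-0.02,"yaw":0}]' -1 45
python3 -c "
from h import *
go(.538,-.244,.064,-33.3)"
```

```text
time_s: 4.73
tcp_pos: [0.5343, -0.2421, 0.0621]
eef_rot: [-179.9, 1.9, -33.6]
contact_force: [-0.9, 1.1, 0.0]
gripper_width: 0.0874
time_s: 5.07
tcp_pos: [0.5349, -0.2423, 0.0655]
eef_rot: [-180.0, 1.9, -33.7]
contact_force: [0.1, -0.3, -0.9]
gripper_width: 0.0665
t 5.07 pos [ 0.5349 -0.2423  0.0655] rot [-180.     1.9  -33.7] units xyz [ 0.14 -0.01  0.05] yaw -0.11 j6 63.0 F [ 0.1 -0.3 -0.9] w 0.0665
```

```bash
python3 -m inch '[{"x":0.1,"y":0,"z":0,"yaw":0},{"x":0.02,"y":0,"z":0,"yaw":0},{"x":0.02,"y":0,"z":0,"yaw":0},{"x":0,"y":0,"z":-0.01,"yaw":0},{"x":0,"y":0,"z":-0.01,"yaw":0}]'
python3 -m inch '[{"x":0,"y":0,"z":-0.01,"yaw":0},{"x":0,"y":0,"z":-0.01,"yaw":0},{"x":0,"y":0,"z":-0.01,"yaw":0},{"x":0,"y":0,"z":-0.01,"yaw":0},{"x":0,"y":0,"z":-0.01,"yaw":0}]'
python3 -c "
from h import *
go(.538,-.244,.064,-33.3)"
```

```text
time_s: 5.48
tcp_pos: [0.5407, -0.245, 0.0697]
eef_rot: [-179.8, 1.6, -33.8]
contact_force: [-0.8, -0.5, -0.1]
gripper_width: 0.0332
time_s: 5.9
tcp_pos: [0.5399, -0.2449, 0.0705]
eef_rot: [-179.8, 1.7, -33.8]
contact_force: [-0.8, 0.1, -2.5]
gripper_width: 0.0159
t 5.9 pos [ 0.5399 -0.2449  0.0705] rot [-179.8    1.7  -33.8] units xyz [-0.08  0.01  0.26] yaw -0.12 j6 63.1 F [-0.8  0.1 -2.5] w 0.0159
```

```bash
python3 -m inch '[{"x":0,"y":0,"z":-0.3,"yaw":0},{"x":0,"y":0,"z":-0.6,"yaw":0},{"x":0,"y":0,"z":-0.8,"yaw":0},{"x":0,"y":0,"z":-0.9,"yaw":0},{"x":0,"y":0,"z":-0.9,"yaw":0}]'
python3 -m inch '[{"x":0,"y":0,"z":-0.7,"yaw":0},{"x":0,"y":0,"z":-0.3,"yaw":0}]'
python3 -c "
from h import *
go(.572,.2,.2,8.5); cap('wrist','w2')"
```

```text
time_s: 6.32
tcp_pos: [0.5374, -0.2454, 0.1557]
eef_rot: [179.9, 2.4, -33.9]
contact_force: [0.7, 0.5, -2.4]
gripper_width: 0.0156
time_s: 6.48
tcp_pos: [0.5394, -0.2464, 0.1859]
eef_rot: [179.9, 2.2, -33.8]
contact_force: [1.0, -0.6, -1.5]
gripper_width: 0.0156
t 6.48 pos [ 0.5394 -0.2464  0.1859] rot [179.9   2.2 -33.8] units xyz [ -8.88 -15.56  -0.25] yaw -10.58 j6 63.0 F [ 1.  -0.6 -1.5] w 0.0156
```

View pics/w2.png

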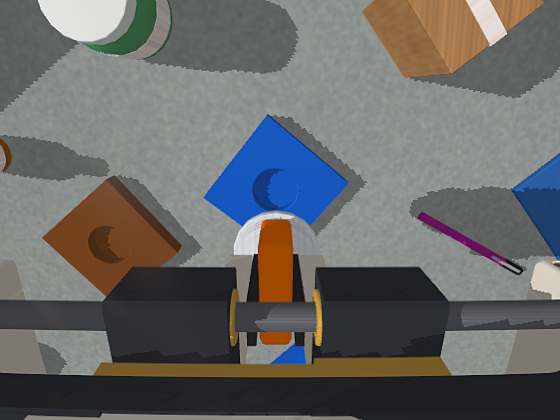

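The module is held, its wing between the pads at (275,280), and the holder recess at (278,188) is empty. I'll carry it over, yawing on the way.

```bash
python3 -m inch '[{"x":-0.25,"y":-0.45,"z":-0.1,"yaw":-0.3},{"x":-0.45,"y":-0.84,"z":-0.05,"yaw":-0.6},{"x":-0.42,"y":-0.86,"z":-0.03,"yaw":-0.6},{"x":-0.38,"y":-0.88,"z":-0.03,"yaw":-0.6},{"x":-0.34,"y":-0.89,"z":-0.03,"yaw":-0.6}]'
python3 -m inch '[{"x":-0.3,"y":-0.9,"z":-0.03,"yaw":-0.6},{"x":-0.26,"y":-0.91,"z":-0.03,"yaw":-0.6},{"x":-0.22,"y":-0.92,"z":-0.03,"yaw":-0.6},{"x":-0.18,"y":-0.93,"z":-0.03,"yaw":-0.6},{"x":-0.15,"y":-0.94,"z":-0.03,"yaw":-0.6}]'
python3 -c "
from h import *
go(.572,.2,.2,8.5)
L=load('w2');X,C,u,v=cloud(L);s=r.get_state()
p=np.array([.5394,-.2464,.1859]);Rt=Ro.from_euler('xyz',[179.9,2.2,-33.8],degrees=True)
Y=Rt.inv().apply(X-p)
m=(C[:,0]>120)&(C[:,0]-C[:,2]>90)&(C[:,0]-C[:,1]>50)&(abs(Y[:,1])<.02)&(abs(Y[:,2])<.05)
k=Y[m];print(len(k),k.min(0),k.max(0),np.percentile(k,[2,50,98],axis=0).round(4))
e=k[k[:,0]>.01];print('ycen',(np.percentile(e[:,1],3)+np.percentile(e[:,1],97))/2,'xend',np.percentile(e[:,0],[95,98,99.5]),'ztop',np.percentile(e[:,2],10))
g=(abs(Y[:,1])<.03)&(Y[:,2]>.01)&(Y[:,2]<.045)&(C.min(1)>110)&(Y[:,0]>0)
q=Y[g];print(len(q));
for z0 in np.arange(.012,.044,.003):
  t=q[(q[:,2]>=z0)&(q[:,2]<z0+.003)]; print(round(z0,3),len(t),t[:,0].max() if len(t) else 0, (t[:,1].min(),t[:,1].max()) if len(t) else 0)
"
```

```text
time_s: 6.95
tcp_pos: [0.5459, -0.1367, 0.1912]
eef_rot: [-179.7, 2.3, -22.9]
contact_force: [1.0, -0.0, -2.7]
gripper_width: 0.0157
time_s: 7.37
tcp_pos: [0.5504, -0.0102, 0.1915]
eef_rot: [-179.2, 2.7, -10.1]
contact_force: [0.9, -0.1, -2.3]
gripper_width: 0.0157
t 7.37 pos [ 0.5504 -0.0102  0.1915] rot [-179.2    2.7  -10.1] units xyz [-0.64 -8.43 -0.2 ] yaw -4.66 j6 62.9 F [ 0.9 -0.1 -2.3] w 0.0157
3071 [-0.03101004 -0.00850561 -0.01234756] [0.0258669  0.00726602 0.03438525] [[-0.0284 -0.008  -0.0113]
 [ 0.0136 -0.0006 -0.0095]
 [ 0.0252  0.0068  0.0177]]
ycen -0.0006228154758519105 xend [0.02512127 0.02530034 0.02552038] ztop -0.010864535393682498
1798
0.012 0 0 0
0.015 0 0 0
0.018 0 0 0
0.021 45 0.015211709323780005 (np.float64(-0.017669500304443166), np.float64(0.017098271571466643))
0.024 819 0.01956868881160273 (np.float64(-0.022634953352200896), np.float64(0.022324745191749568))
0.027 77 0.019302088715353126 (np.float64(-0.02178027797499351), np.float64(0.021423303594345234))
0.03 61 0.019237690741979712 (np.float64(-0.021264942782360956), np.float64(0.022291866472600876))
0.033 106 0.022666975110073515 (np.float64(-0.021672792064409058), np.float64(0.022795972754628968))
0.036 572 0.02377753200817205 (np.float64(-0.025332520385134772), np.float64(0.025072350707838535))
0.039 115 0.02396750885361856 (np.float64(-0.025473912771788582), np.float64(0.025052190370249746))
0.042 3 0.017442690718332054 (np.float64(-0.021124012109809145), np.float64(-0.016786974759141208))
```

```bash
python3 -m inch '[{"x":-0.3,"y":-0.9,"z":-0.05,"yaw":-0.6},{"x":-0.28,"y":-0.9,"z":-0.05,"yaw":-0.6},{"x":-0.25,"y":-0.9,"z":-0.05,"yaw":-0.6},{"x":-0.2,"y":-0.9,"z":-0.05,"yaw":-0.6},{"x":-0.15,"y":-0.9,"z":-0.05,"yaw":-0.6}]'
python3 -m inch '[{"x":-0.1,"y":-0.9,"z":-0.05,"yaw":-0.6},{"x":0,"y":-0.9,"z":-0.05,"yaw":-0.5},{"x":0,"y":-0.7,"z":-0.05,"yaw":-0.5},{"x":0,"y":-0.3,"z":-0.05,"yaw":0},{"x":0,"y":0,"z":-0.01,"yaw":0}]'
python3 -c "
from h import *
go(.535,.195,.2,8.5)
cap('wrist','w3')
go(.535,.195,.2,8.5)
L=load('w3');X,C,u,v=cloud(L)
m=(abs(X[:,0]-.572)<.06)&(abs(X[:,1]-.2)<.05)&(abs(X[:,2]-.072)<.006)&(C.max(1)<120)
k=X[m];print(len(k),np.median(k,0),k.min(0),k.max(0))
"
```

```text
time_s: 7.78
tcp_pos: [0.5261, 0.1124, 0.1949]
eef_rot: [-178.8, 3.0, 2.7]
contact_force: [0.6, -0.3, -1.9]
gripper_width: 0.0157
time_s: 8.2
tcp_pos: [0.5112, 0.1902, 0.1969]
eef_rot: [-178.5, 3.3, 10.0]
contact_force: [0.6, -0.6, -2.6]
gripper_width: 0.0158
t 8.2 pos [0.5112 0.1902 0.1969] rot [-178.5    3.3   10. ] units xyz [ 0.96 -0.03 -0.18] yaw 0.38 j6 62.5 F [ 0.6 -0.6 -2.6] w 0.0158
t 8.25 pos [0.5111 0.1894 0.1967] rot [-178.5    3.3   10. ] units xyz [ 0.97 -0.06 -0.19] yaw 0.37 j6 62.6 F [-1.  -0.7 -2.3] w 0.0156
1875 [0.57351258 0.20235769 0.07126155] [0.54446461 0.17306328 0.06610403] [0.6020093  0.23032137 0.07388354]
```

View pics/w3.png

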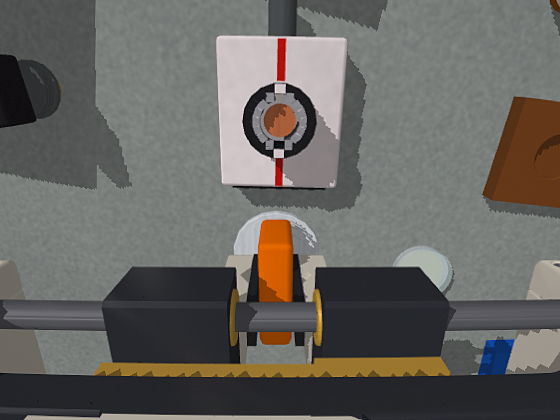

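The lamp house is straight ahead: boss centre (279,120), slots at the white marks (281,88) and (279,153), red stripes in line.

```bash
cat >> h.py <<'E'
S=np.array([.5732,.2017]); FL=np.array([-.0012,-.0004,.0422])
UP=Ro.from_euler('xyz',[-179.8,1.7,-33.8],degrees=True).inv().apply([0,0,1])
def ins(h,yaw):
    """TCP shift to put the flange centre h above the rim centre"""
    s=r.get_state();R=Ro.from_euler('xyz',s['eef_rot'],degrees=True);f=s['tcp_pos']+R.apply(FL)
    u=R.apply(UP);print('flange rel socket mm',((f-[*S,.072])*1e3).round(1),'module tilt deg',np.degrees(np.arccos(u[2])).round(2),u[:2].round(3))
    go(*(s['tcp_pos']+np.array([*S,.072+h])-f),yaw)
E
python3 -c "
from h import *
L=load('w3');X,C,u,v=cloud(L)
m=(abs(X[:,0]-.572)<.08)&(abs(X[:,1]-.2)<.03)&(abs(X[:,2]-.034)<.008)&(C[:,0]>120)&(C[:,1]<60)
k=X[m,:2];e=np.linalg.svd(k-k.mean(0),full_matrices=False)[2][0];print(len(k),'yaw',np.degrees(np.arctan(e[1]/e[0])),k.mean(0))
d=S-k.mean(0);print('off-line mm',1e3*(d[0]*e[1]-d[1]*e[0]))
m=(abs(X[:,0]-S[0])<.035)&(abs(X[:,1]-S[1])<.035)&(X[:,2]>.066)&(X[:,2]<.078);
q=X[m];print('rim z',np.median(q[:,2]));(c,rad)=cv2.minEnclosingCircle(q[:,:2].astype(np.float32));print(c,rad)
ins(.03,8.5)"
```

```text
424 yaw 8.760050246072401 [0.59164663 0.20482624]
off-line mm -0.28041461792036904
rim z 0.07130299488599437
(0.5735361576080322, 0.20146389305591583) 0.029201101511716843
flange rel socket mm [-66.  -11.4  82.7] module tilt deg 2.1 [ 0.032 -0.017]
t 8.25 pos [0.5111 0.1894 0.1967] rot [-178.5    3.3   10. ] units xyz [2.8  0.06 1.95] yaw 0.37 j6 62.6 F [-1.  -0.7 -2.3] w 0.0156
```

```bash
python3 -m inch '[{"x":0.8,"y":0.03,"z":0.2,"yaw":0.3},{"x":0.9,"y":0.03,"z":0.4,"yaw":0},{"x":0.7,"y":0,"z":0.5,"yaw":0},{"x":0.3,"y":0,"z":0.3,"yaw":0},{"x":0,"y":0,"z":0,"yaw":0}]'
python3 -c "
from h import *
ins(.03,8.8)"
```

```text
time_s: 8.67
tcp_pos: [0.5762, 0.1963, 0.155]
eef_rot: [-178.6, 3.5, 8.5]
contact_force: [-0.4, -0.1, -1.7]
gripper_width: 0.0157
flange rel socket mm [-0.9 -4.5 41. ] module tilt deg 2.16 [ 0.034 -0.016]
t 8.67 pos [0.5762 0.1963 0.155 ] rot [-178.6    3.5    8.5] units xyz [ 0.09 -0.16  0.44] yaw -0.07 j6 64.7 F [-0.4 -0.1 -1.7] w 0.0157
```

```bash
python3 -m inch '[{"x":0.09,"y":-0.16,"z":0.1,"yaw":-0.05},{"x":0.02,"y":-0.03,"z":0.3,"yaw":0},{"x":0.02,"y":0,"z":0.1,"yaw":0}]'
python3 -c "
from h import *
ins(.026,8.8)
cap('wrist','w4')"
```

```text
time_s: 8.92
tcp_pos: [0.5768, 0.2001, 0.1415]
eef_rot: [-178.6, 3.6, 8.6]
contact_force: [0.1, -0.3, -2.8]
gripper_width: 0.0152
flange rel socket mm [-0.4 -0.8 27.5] module tilt deg 2.23 [ 0.036 -0.015]
t 8.92 pos [0.5768 0.2001 0.1415] rot [-178.6    3.6    8.6] units xyz [ 0.02 -0.03  0.06] yaw -0.05 j6 64.6 F [ 0.1 -0.3 -2.8] w 0.0152
```

View pics/w4.png

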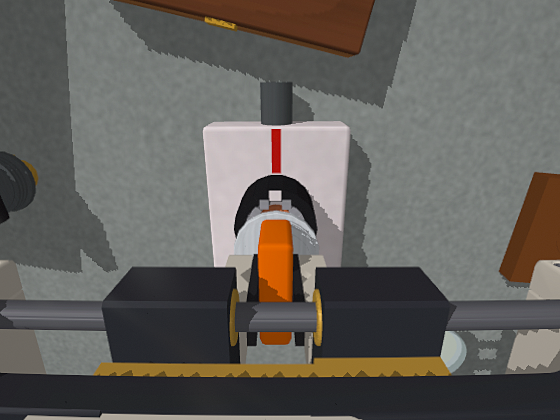

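The stripe (276,150), slot mark (275,196) and wing end (275,222) line up, and the flange is over the boss. I'll lower it step by step.

```bash
python3 -m inch '[{"x":0.02,"y":-0.03,"z":0.2,"yaw":-0.04},{"x":0.01,"y":0,"z":0.1,"yaw":0},{"x":0,"y":0,"z":0,"yaw":0}]'
python3 -c "
from h import *
ins(.014,8.8)"
```

```text
time_s: 9.22
tcp_pos: [0.5764, 0.2014, 0.1347]
eef_rot: [-178.6, 3.5, 8.8]
contact_force: [0.3, -0.3, -2.0]
gripper_width: 0.0156
flange rel socket mm [-0.8  0.5 20.7] module tilt deg 2.17 [ 0.034 -0.016]
t 9.22 pos [0.5764 0.2014 0.1347] rot [-178.6    3.5    8.8] units xyz [0.04 0.03 0.26] yaw 0.01 j6 64.7 F [ 0.3 -0.3 -2. ] w 0.0156
```

```bash
python3 -m inch '[{"x":0.05,"y":0.01,"z":0.1,"yaw":0},{"x":0.02,"y":0.01,"z":0.15,"yaw":0},{"x":0.01,"y":0,"z":0.05,"yaw":0}]'
python3 -c "
from h import *
ins(.008,8.8)"
```

```text
time_s: 9.47
tcp_pos: [0.5781, 0.2017, 0.1276]
eef_rot: [-178.5, 3.4, 8.9]
contact_force: [-1.4, -0.0, -1.8]
gripper_width: 0.0155
flange rel socket mm [ 1.   0.9 13.6] module tilt deg 2.11 [ 0.033 -0.017]
t 9.47 pos [0.5781 0.2017 0.1276] rot [-178.5    3.4    8.9] units xyz [-0.03  0.04  0.22] yaw 0.02 j6 64.9 F [-1.4 -0.  -1.8] w 0.0155
```

Lugs are in the slots with almost no side force. Next I'll press onto the spring, not turning yet.

```bash
python3 -m inch '[{"x":-0.02,"y":0.02,"z":0.12,"yaw":0},{"x":0,"y":0.01,"z":0.12,"yaw":0},{"x":0,"y":0,"z":0.08,"yaw":0}]'
python3 -c "
from h import *
ins(.002,8.8)"
```

```text
time_s: 9.72
tcp_pos: [0.5783, 0.2017, 0.1204]
eef_rot: [-178.5, 3.2, 8.9]
contact_force: [-2.2, 0.3, 3.3]
gripper_width: 0.0156
flange rel socket mm [1.3 0.9 6.4] module tilt deg 2.02 [ 0.03  -0.018]
t 9.72 pos [0.5783 0.2017 0.1204] rot [-178.5    3.2    8.9] units xyz [-0.05  0.03  0.18] yaw 0.03 j6 65.0 F [-2.2  0.3  3.3] w 0.0156
```

```bash
python3 -m inch '[{"x":-0.03,"y":0.02,"z":0.12,"yaw":0},{"x":-0.02,"y":0.01,"z":0.15,"yaw":0},{"x":0,"y":0,"z":0.15,"yaw":0},{"x":0,"y":0,"z":0.15,"yaw":0}]'
python3 -c "
from h import *
ins(.0,8.8)"
```

```text
time_s: 10.05
tcp_pos: [0.578, 0.2017, 0.1147]
eef_rot: [-178.5, 2.9, 9.1]
contact_force: [-13.3, -1.7, 33.0]
gripper_width: 0.0154
flange rel socket mm [1.3 1.  0.6] module tilt deg 1.75 [ 0.024 -0.019]
t 10.05 pos [0.578  0.2017 0.1147] rot [-178.5    2.9    9.1] units xyz [-0.06  0.03  0.03] yaw 0.08 j6 65.0 F [-13.3  -1.7  33. ] w 0.0154
```

```bash
python3 -m inch '[{"x":-0.06,"y":0.02,"z":0.06,"yaw":0.5},{"x":-0.04,"y":0,"z":0.06,"yaw":0.8},{"x":0,"y":0,"z":0.06,"yaw":0.9}]'
python3 -c "
from h import *
ins(.0,-83)"
```

```text
time_s: 10.3
tcp_pos: [0.5779, 0.2019, 0.1154]
eef_rot: [-178.8, 2.6, 0.3]
contact_force: [-1.0, 0.4, 4.7]
gripper_width: 0.0159
flange rel socket mm [1.6 1.4 1.3] module tilt deg 1.34 [ 0.015 -0.018]
t 10.3 pos [0.5779 0.2019 0.1154] rot [-178.8    2.6    0.3] units xyz [-0.06  0.06  0.05] yaw 20.82 j6 56.0 F [-1.   0.4  4.7] w 0.0159
```

```bash
python3 -m inch '[{"x":0,"y":0,"z":0.09,"yaw":1},{"x":0,"y":0,"z":0.09,"yaw":1},{"x":0,"y":0,"z":0.09,"yaw":1},{"x":0,"y":0,"z":0.09,"yaw":1},{"x":0,"y":0,"z":0.09,"yaw":1}]'
python3 -c "
from h import *
ins(.0,-83)"
```

```text
time_s: 10.72
tcp_pos: [0.5777, 0.2019, 0.1146]
eef_rot: [-179.7, 2.5, -20.3]
contact_force: [-7.2, -1.1, 18.4]
gripper_width: 0.0157
flange rel socket mm [1.8 1.8 0.5] module tilt deg 0.82 [ 0.012 -0.007]
t 10.72 pos [0.5777 0.2019 0.1146] rot [-179.7    2.5  -20.3] units xyz [-0.04  0.09  0.02] yaw 15.67 j6 35.2 F [-7.2 -1.1 18.4] w 0.0157
```

```bash
python3 -m inch '[{"x":-0.02,"y":0,"z":0.08,"yaw":1},{"x":-0.02,"y":0,"z":0.08,"yaw":1},{"x":-0.01,"y":0,"z":0.08,"yaw":1},{"x":0,"y":0,"z":0.08,"yaw":1},{"x":0,"y":0,"z":0.08,"yaw":1}]'
python3 -m inch '[{"x":0,"y":0,"z":0.08,"yaw":1},{"x":0,"y":0,"z":0.08,"yaw":1},{"x":0,"y":0,"z":0.08,"yaw":1},{"x":0,"y":0,"z":0.08,"yaw":1},{"x":0,"y":0,"z":0.08,"yaw":1}]'
python3 -c "
from h import *
ins(.0,-83);print(r.get_state()['moment'])"
```

```text
time_s: 11.13
tcp_pos: [0.5766, 0.2011, 0.1147]
eef_rot: [179.6, 2.1, -41.0]
contact_force: [-7.5, -0.9, 16.7]
gripper_width: 0.0156
time_s: 11.55
tcp_pos: [0.5759, 0.2005, 0.1148]
eef_rot: [179.1, 1.7, -61.6]
contact_force: [-7.4, -0.8, 18.3]
gripper_width: 0.0157
flange rel socket mm [1.3 0.9 0.7] module tilt deg 1.1 [0.017 0.009]
t 11.55 pos [0.5759 0.2005 0.1148] rot [179.1   1.7 -61.6] units xyz [0.01 0.06 0.03] yaw 5.35 j6 -6.7 F [-7.4 -0.8 18.3] w 0.0157
[-0.11734774  2.91711611  0.37914692]
```

```bash
python3 -m inch '[{"x":0,"y":0,"z":0.08,"yaw":1},{"x":0,"y":0,"z":0.08,"yaw":1},{"x":0,"y":0,"z":0.08,"yaw":1},{"x":0,"y":0,"z":0.1,"yaw":1},{"x":0,"y":0,"z":0.1,"yaw":0.8}]'
python3 -m inch '[{"x":0,"y":0,"z":0.1,"yaw":0},{"x":0,"y":0,"z":0.1,"yaw":0}]'
python3 -c "
from h import *
ins(.0,-83);print(r.get_state()['moment'])
cap('wrist','w5');cap('top','top5')
a=cv2.imread('pics/w5.png');b=cv2.imread('pics/top5.png')[150:240,140:250]
cv2.imwrite('pics/c5.png',np.hstack([cv2.resize(a,(400,300)),cv2.resize(b,(366,300),interpolation=cv2.INTER_CUBIC)]))"
```

```text
time_s: 11.97
tcp_pos: [0.5751, 0.2001, 0.1148]
eef_rot: [178.9, 1.2, -81.4]
contact_force: [-10.6, -0.8, 22.0]
gripper_width: 0.0157
time_s: 12.13
tcp_pos: [0.575, 0.2001, 0.1148]
eef_rot: [179.0, 1.2, -81.5]
contact_force: [-8.1, -1.4, 22.2]
gripper_width: 0.016
flange rel socket mm [1.2 0.4 0.6] module tilt deg 1.27 [0.019 0.012]
t 12.13 pos [0.575  0.2001 0.1148] rot [179.    1.2 -81.5] units xyz [0.01 0.05 0.03] yaw 0.39 j6 -27.0 F [-8.1 -1.4 22.2] w 0.016
[-0.16174223  3.42129444  0.30727472]
```

View pics/c5.png

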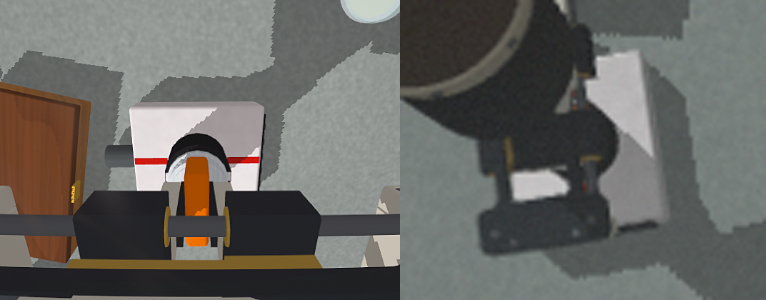

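The wing (198,205) stands square to the red stripe and the flange sits on the boss. TCP height matches fully home, with about 22 N of push. Handing in.

```bash
python3 -c "
from h import *
ins(0,-81.2); print(r.close_job())"
```

```text
flange rel socket mm [1.2 0.4 0.7] module tilt deg 1.26 [0.018 0.012]
t 12.23 pos [0.575  0.2001 0.1148] rot [179.1   1.2 -81.4] units xyz [0.01 0.05 0.03] yaw -0.06 j6 -26.9 F [-8.  -1.1 21.6] w 0.0157
the job is handed in; nothing more can be done
None
```

The new lamp module is in the lamp-house socket, turned a quarter turn clockwise. I handed the job in at 12.2 s, with the arm still gripping it and pressing it down. I took it from the small blue holder, lowered its lugs down the slots and pressed the spring before turning. The hand-in gave no verdict.

| Last check | Measured | Needed |
|---|---|---|
| Flange above rim | about 0.7 mm | under 2.5 mm |
| Off centre | about 1.3 mm | under 4 mm |
| Module tilt | about 1.3° | under 5.7° |
| Module yaw (read from the gripper) | −81.4°, against a quarter-turn target of about −81.2° | within 17° |
| Downward push | about 22 N | no figure set |
| Grip | closed on the wing at 15.7 mm, set to 45 N | over 3 N |

- **Estimated, not measured:** the flange figures come from the gripper pose and the offset seen after lifting, with camera calibration good to about 2 mm. I couldn't read the spring plate or the grip force directly.
- **Side force:** about 8 N remains at the wrist, because the tool sits roughly 1 mm off the socket axis.
- **Tool tilt:** it drifted to about 3.8° from vertical during the carry, and was back to about 1.5° once the module was seated.
- **Refused move:** my first batch of moves was refused over its format. Nothing moved, and I resent it corrected.
- **Rest of the bench:** I didn't re-measure the other objects. The moves showed no sign of contact with them, and the last pictures cover only part of the bench.

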